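# Rock a stuck locating block out of a gauge calibration console

### The arm

A 6-joint arm with a two-finger parallel gripper is mounted at the origin on the work surface. World frame = base frame: x ahead of the robot, y to its left, z up, the work surface at z = 0. Lengths are in m, angles in degrees, forces in N, time in s.
With the tool pointing down it reaches from about 0.25 to 0.775 m from the base axis. Payload 4 kg.
Tool frame: the origin (TCP) lies where the fingers leave the gripper's body, on its centre line; the fingertips stand 73 mm ahead of it and the grasp point (between the pads) lies 54 mm ahead of it; z points along the fingers, y is the line along which they close (so a half turn about z gives the same grasp; the last joint's range is limited). The gripper opens to 85 mm and grips with 20 to 120 N. Pads are 22 mm wide; open, the fingers measure 114 mm over their backs; the gripper's body (76 mm by 85 mm) begins 54 mm behind the grasp point. The pads swing forward as they close: fully open they stand 13 mm farther back than shut.
Start: joints at [69.208, 4.996, 78.535, -0, 96.463, -5.907], TCP at [0.141, 0.532, 0.304] pointing down, gripper open.
Joint ranges: [-177.83, 177.83], [-43.37, 116.18], [15.69, 146.23], [-61.86, 241.86], [9.47, 152.12], [-147.06, 147.06]. Speed limits (degrees/s): [159.86, 159.86, 180, 180, 180, 180].

### API

Orientations are given as a 3x3 rotation matrix whose columns are the frame's x, y, z axes.
In Python, from cell import telemetry, vision, bot gives the robot as it stands.
- The arm moves only by the shell command python3 -m crank 'ROWS' [OPENING]. ROWS is JSON, a list of rows, each a list of 2 entries, a list of its own where there are three numbers: the shift along the tool's x, y, z normalised to -1 to 1, where 1 is 0.03 m, then the turn, a rotation vector about the tool's x, y, z normalised to -1 to 1, where 1 is 4 degrees. A call has 1 to 12 rows; each row shifts and turns the commanded pose from where the row before left it, along the tool's axes as they then stand; what a row does not reach is not made up. A row lasts 1/12 s, in which the tool goes at most 41.7 mm and 7.16 degrees, less where a joint would pass 70% of its speed; a pose out of reach is approached as far as the arm can. A call with a number of a shift or a turn outside -1 to 1 is refused whole. A call with a gripper value outside its range is refused whole. OPENING is the opening, from 0 (shut) to 1 (fully open), set as the call begins (- or left out, the last holds). The fingers move at their own pace and stop on an object; the grip force is fixed at half the most. Time passes only in rows, so rows that do not move let the fingers close. It gives the time, the measured TCP pose, the force, the opening and the grip force at its end, in the units of the state.
- telemetry.state(): the state, without advancing time (a new reading comes with each control period).
- vision.camera(name): name is "scene" or "side" or "wrist"; returns a dict with "img" (400x640x3 uint8, red, green, blue), "fx", "fy", "cx", "cy" (pixels), "eye" and "rotation" of the camera in the world. Camera axes: x right, y down, z forward; pixel columns grow to the right and rows downward; lengths in m; the calibration is good to about 2 mm. The wrist camera is an equidistant fisheye: a pixel r from the principal point sees the ray r / f radians off the axis. A picture is of the moment at which its call begins. There is no depth.
- bot.job_done(): hands the job in; it is judged then, once.
The state is a dict: "time": time; "qpos": joint angles; "qvel": joint speeds; "joint_torque": joint torques, N m; "eef_pos": TCP position; "ee_rot": TCP orientation; "force": force on the tool from outside, world axes, zero at the start; "wrist_torque": the same for the moment, N m; "opening": finger opening in m; "grasp_force": force on a finger pad.
Only numpy, scipy, OpenCV 4.12 (cv2) and the standard library are available. Lean on these libraries where they do the work, as an engineer would, in place of code of your own. Each camera call takes 0.05 s, during which the arm holds its last target. There are 200 camera calls.

### The job

The steel locating block with the square head sits tight between two spring-loaded ball catches in the socket on the calibration console. Rock it out, not with a straight pull: ease up the end with the brass studs first while the other end stays down, then, without letting that end drop back, rock it over the other way until the plain end comes free too and stands the higher of the two while the block is still in the socket. Then lift it upright just clear of the socket, a few centimetres at most, and finish while still holding it there, leaving everything else where it stands.

Things in the scene. Friction and masses are not known exactly. Their poses are not given: they have to be found in the camera images.
- block: Loose steel block, 0.3 to 0.65 kg, seated upright in the socket. Origin: centre of its underside, z up. Foot 36 (x) x 52 (y) x 6 mm with a rounded lip (radius 3 mm) along each y end, 58 mm over the lips; neck 34 x 50 mm from z = 6 to 16; stem 30 x 30 mm from z = 16 to 30; above it the square head. A brass stud (7 mm across, z = 16 to 28) stands on the neck at y = +20.5 mm. It rocks about its x axis.
- head (a point): Centre of the block's square head: block frame (0, 0, 55) mm. The head is 42 (x) x 34 (y) mm, from z = 30 to 80 mm; grip it from above across its flat +y and -y faces. A brass stud 8 mm across, 9 mm tall stands on its top at y = +11.5 mm, towards the studded end. A grip of about 60 N holds it well.
- stud_end (a point): Point on the block's underside below the middle of the lip at its studded (+y) end: block frame (0, 26, 0) mm.
- plain_end (a point): Point on the block's underside below the middle of the lip at its plain (-y) end: block frame (0, -26, 0) mm.
- socket: Fixed aluminium socket on the console; its place and yaw vary. Origin: centre of its underside, z up; base 64 (x) x 120 (y) x 10 mm. The block starts seated in it with the same axes. Cheeks 14 mm tall, 6 thick, 48 long at x = +-22.5 mm guide the foot with 1.5 mm play. Dark catch housings from y = 39 to 59 mm either side, tops 14 mm above the floor (the highest part).
- socket_floor (a point): Centre of the socket floor, 10 mm above the socket's origin; the block's underside rests here when seated. Axes as the socket's.
- ball_stud (a point): Centre of the 10 mm steel ball of the spring catch over the studded end: socket frame (0, 31.5, 19) mm. It yields up to 6 mm outward (y). It holds the lip of its end down with about 20 N. The end passes the ball's middle when risen 6 mm; then the ball pushes it up to 12 mm and bears it (tilt about 0.22 rad).
- ball_plain (a point): The same ball catch over the plain end: socket frame (0, -31.5, 19) mm. A freed end that is pressed down with some 20 N snaps back under its ball: keep the block slightly lifted, or turn it about the freed end at that height, while rocking the other way.
- console: Fixed white console, 260 (x) x 420 (y) x 60 mm; origin: centre of its underside. On its top: the socket on the middle line x = 0, a row of three round steel couplings (48 mm across, 40 mm tall) at x = +88 mm, a row of four white handwheels (48 mm across, 30 mm tall) at x = -92 mm. Nothing to operate.
- small_gauge: Bystander: dial gauge 60 mm across, 26 mm thick, lying on the console near its -y end.
- adaptor: Bystander: brass adaptor 32 mm across, 32 mm tall, standing on the console near its +y end.
- big_gauge: Bystander: dial gauge 100 mm across, 34 mm thick, lying on the table at the robot's left.
- spanner: Bystander: steel spanner 170 mm long, on the table at the robot's right.
- grease_jar: Bystander: jar 60 mm across, 60 mm tall, far left on the table.
- collar: Bystander: steel collar 48 mm across, 18 mm tall, on the table near the robot.
- screwdriver: Bystander: screwdriver 170 mm long, on the table at the right.
Mind the look-alikes: they are no part of the job. Leave any blue or brown look-alike of the block alone.

How it is judged (in metres and radians):
On the way, in this order (a step that is already met when the one before it is completed fails the run):
1. the studded end has been eased up past its ball while the plain end is still held down (z of stud_end in the frame of socket_floor above 0.0075 m and z of plain_end in the frame of socket_floor below 0.005 m), for 0.1 s.
2. rocked back the other way: the plain end is free too and is the higher one, the studded end has not dropped back, and the block is still in the socket (z of plain_end in the frame of socket_floor above 0.0085 m and z of stud_end in the frame of socket_floor between 0.006 and 0.02 m and angle between block's own y axis and vertical above 1.5908 rad), for 0.1 s.
At the end, for the whole second after the job is handed in: The block is held still in the fingers over its socket (within 30 mm sideways), touching neither socket nor console, upright within 14 degrees, both ends of its underside 15 to 65 mm above the socket floor (z of stud_end in the frame of socket_floor between 0.015 and 0.065 m and z of plain_end in the frame of socket_floor between 0.015 and 0.065 m and horizontal distance between socket_floor and block below 0.03 m and angle between block's own z axis and vertical below 0.25 rad and contact force between the fingers and block above 1 N and contact force between block and socket below 0.1 N and contact force between block and console below 0.1 N and linear speed of block below 0.03 m/s); the arm keeps its last pose, push and grip.
It fails at once if a bystander was shifted by more than 20 mm (distance of any of small_gauge, adaptor, big_gauge, spanner, grease_jar, collar, screwdriver from where it was at the start of the episode above 0.02 m).
It also fails if it takes over 40 s, if anything falls off the work surface, if the arm or the gripper's body presses on something with over 40 N, if the wrist force passes 120 N, or if a joint passes its speed limit or range.

## Working session

There is one attempt and no reset: what is moved stays moved. The work goes in short steps, Python scripts to look and compute and a shell command to move; the robot and the scene stay as the last step left them, time stands still between calls to the robot, and variables do not carry over. Pictures are saved under pics/ and viewed, at most 12 in all, crops included, and the job is handed in when it is done.

```bash
mkdir -p pics; ls; python3 - <<'E'
from cell import telemetry, vision
import cv2
s=telemetry.state(); print(s)
for n in("scene","side"):
    c=vision.camera(n); cv2.imwrite(f"pics/{n}0.png",c["img"][:,:,::-1]); print(n,c["fx"],c["fy"],c["cx"],c["cy"],c["eye"],c["rotation"])
E
```

```text
pics
{'time': 0.0, 'qpos': array([ 6.92065675e+01,  5.04046124e+00,  7.86238929e+01,  7.55660883e-04,
        9.64647560e+01, -5.90607521e+00]), 'qvel': array([ 0.06775337,  0.03519638,  0.00941866, -0.11305209, -0.01517454,
       -0.00687556]), 'joint_torque': array([-1.96655778e-04, -3.51870060e+01, -3.13270783e+01, -4.59323874e-04,
        1.09412038e-02,  1.11377813e-05]), 'eef_pos': array([0.14117623, 0.53122344, 0.3027336 ]), 'ee_rot': array([[-9.66433072e-01,  2.56917218e-01, -8.12205870e-04],
       [ 2.56918385e-01,  9.66430818e-01, -2.10197031e-03],
       [ 2.44908419e-04, -2.24008424e-03, -9.99997461e-01]]), 'force': array([-0.03528102,  0.23421381,  0.04713816]), 'wrist_torque': array([0.04518361, 0.00681815, 0.02403432]), 'grasp_force': 0.0, 'opening': 0.085580074749329}
scene 439.112681529884 439.112681529884 315.287977152593 197.13069074764184 [1.1804419  0.87016292 0.97172952] [[-0.77731364  0.39978228 -0.48575471]
 [ 0.62864387  0.46376914 -0.62427964]
 [-0.02429789 -0.7906278  -0.61181476]]
side 411.2569291476817 411.2569291476817 314.29025761248033 192.31511384420102 [ 0.2594037  -0.90911102  0.94934589] [[ 0.96566009 -0.17203263  0.19469299]
 [-0.25980526 -0.6355229   0.72705699]
 [-0.00134567 -0.75267218 -0.65839409]]
```

View pics/scene0.png

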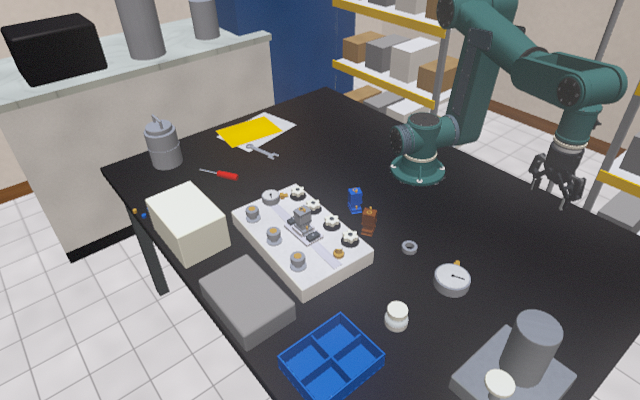

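View pics/side0.png

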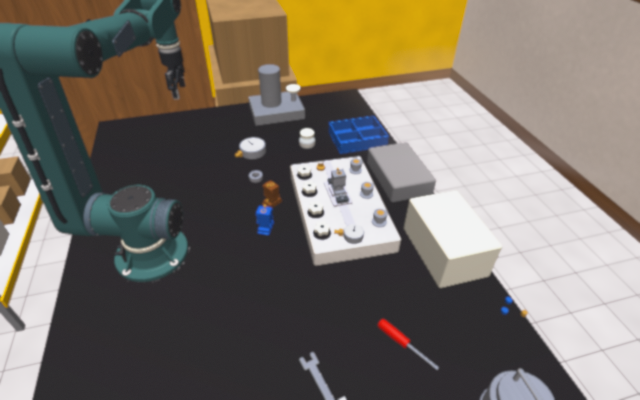

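```bash
python3 - <<'E'
import cv2
a=cv2.imread("pics/scene0.png")[170:280,230:380]; b=cv2.imread("pics/side0.png")[150:260,285:405]
a=cv2.resize(a,None,fx=5,fy=5,interpolation=3); b=cv2.resize(b,None,fx=5,fy=5,interpolation=3)
cv2.imwrite("pics/sc.png",a);cv2.imwrite("pics/sd.png",b)
E
```

```text
(no output)
```

View pics/sc.png

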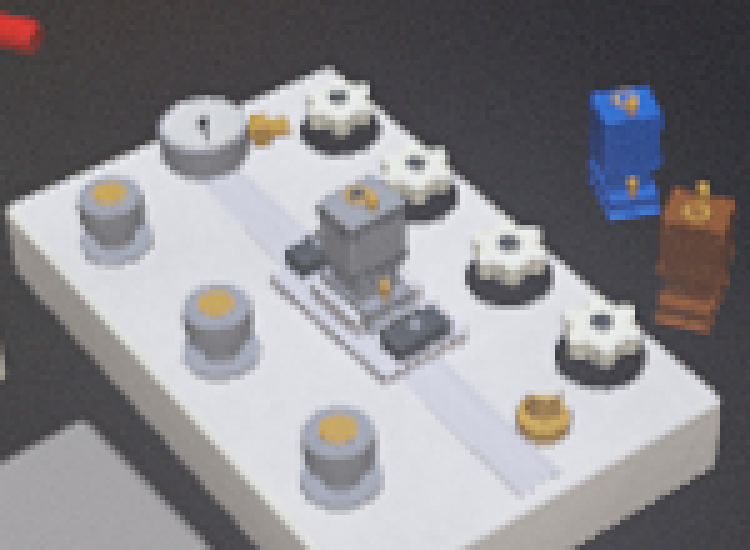

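View pics/sd.png

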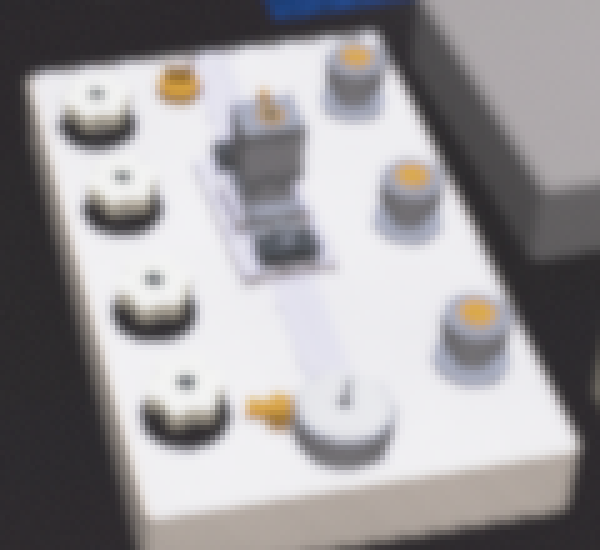

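Scene crop: seated grey block, head top corners near (318,207), (352,180), (408,193), (375,222); neck stud at (383,290) facing the adaptor end; socket base corners (272,280), (388,378), (467,333). Side crop: socket corners (247,278), (335,265), head top about (233,103), (297,98), (303,122), (240,127).

```bash
cat > h.py <<'E'
import numpy as np
from scipy.spatial.transform import Rotation as R
def ray(c,u,v,z):
    d=np.array(c["rotation"])@[(u-c["cx"])/c["fx"],(v-c["cy"])/c["fy"],1]
    e=np.array(c["eye"]); return (e+d*(z-e[2])/d[2])[:2]
E
python3 - <<'E'
from h import *
from cell import vision
for n,o,sets in(("scene",(230,170),[(.07,[(272,280),(388,378),(467,333)]),(.15,[(318,207),(352,180),(408,193),(375,222)]),(.1,[(110,193),(216,303),(338,430)]),(.06,[(8,208),(328,68),(718,400)])]),
 ("side",(285,150),[(.07,[(247,278),(335,265)]),(.15,[(233,103),(297,98),(303,122),(240,127)]),(.1,[(355,57),(411,177),(478,315)])])):
    c=vision.camera(n)
    for z,ps in sets:
        q=np.array([ray(c,o[0]+(u+.5)/5-.5,o[1]+(v+.5)/5-.5,z) for u,v in ps]); print(n,z,q.round(4).tolist(),q.mean(0).round(4))
        d=np.diff(q,axis=0);print(np.degrees(np.arctan2(d[:,1],d[:,0])).round(1),np.linalg.norm(d,axis=1).round(3))
E
```

```text
scene 0.07 [[0.629, -0.0011], [0.6279, 0.1142], [0.5677, 0.1146]] [0.6082 0.0759]
[ 90.6 179.7] [0.115 0.06 ]
scene 0.15 [[0.6193, 0.0411], [0.5887, 0.034], [0.5709, 0.0655], [0.6022, 0.0738]] [0.5953 0.0536]
[-167.   119.4   15. ] [0.031 0.036 0.032]
scene 0.1 [[0.6768, -0.1064], [0.6847, 0.023], [0.6929, 0.1538]] [0.6848 0.0235]
[86.5 86.4] [0.13  0.131]
scene 0.06 [[0.7133, -0.1818], [0.4598, -0.1694], [0.4859, 0.2457]] [ 0.553  -0.0352]
[177.2  86.4] [0.254 0.416]
side 0.07 [[0.5631, -0.0135], [0.6203, -0.0165]] [ 0.5917 -0.015 ]
[-3.] [0.057]
side 0.15 [[0.5746, 0.0617], [0.615, 0.0561], [0.611, 0.032], [0.5718, 0.0375]] [0.5931 0.0468]
[ -8.  -99.4 172. ] [0.041 0.024 0.04 ]
side 0.1 [[0.69, 0.1495], [0.6821, 0.0192], [0.6757, -0.1106]] [0.6826 0.0194]
[-93.5 -92.8] [0.131 0.13 ]
```

```bash
python3 -m crank '[[[-0.93,-0.58,0],[0,0,0]],[[-0.93,-0.58,0],[0,0,0]],[[-0.93,-0.58,0],[0,0,0]],[[-0.93,-0.58,0],[0,0,0]],[[-0.93,-0.58,0],[0,0,0]],[[-0.93,-0.58,0],[0,0,0]],[[-0.93,-0.58,0],[0,0,0]],[[-0.93,-0.58,0],[0,0,0]],[[-0.93,-0.58,0],[0,0,0]],[[-0.93,-0.58,0],[0,0,0]]]' 1
python3 -m crank '[[[-0.93,-0.58,0],[0,0,0]],[[-0.93,-0.58,0],[0,0,0]],[[-0.93,-0.58,0],[0,0,0]],[[-0.93,-0.58,0],[0,0,0]],[[-0.93,-0.58,0],[0,0,0]],[[-0.93,-0.58,0],[0,0,0]],[[-0.93,-0.58,0],[0,0,-0.7]],[[-0.93,-0.58,0],[0,0,-0.8]],[[-0.93,-0.58,0],[0,0,-0.8]],[[-0.93,-0.58,0],[0,0,-0.8]],[[0,0,0],[0,0,0]],[[0,0,0],[0,0,0]]]'
python3 - <<'E'
from cell import telemetry, vision
import cv2
s=telemetry.state(); print(s["eef_pos"],s["ee_rot"],s["force"])
c=vision.camera("wrist"); cv2.imwrite("pics/w0.png",c["img"][:,:,::-1]); print(c)
E
```

```text
time: 1.03
eef_pos: [0.3669, 0.2903, 0.3038]
ee_rot: [[-0.966, 0.257, 0.0], [0.257, 0.966, 0.0], [0.0, 0.0, -1.0]]
force: [1.2, 1.5, 0.5]
opening: 0.0856
grasp_force: 0.0
time: 2.03
eef_pos: [0.5989, 0.0582, 0.3024]
ee_rot: [[-0.999, 0.046, -0.003], [0.046, 0.999, 0.0], [0.003, 0.0, -1.0]]
force: [-0.3, 0.4, -0.2]
opening: 0.0856
grasp_force: 0.0
[0.59891022 0.05816837 0.30238226] [[-9.98926462e-01  4.62439125e-02 -2.72463848e-03]
 [ 4.62431113e-02  9.98930152e-01  3.56344681e-04]
 [ 2.73820231e-03  2.29966371e-04 -9.99996225e-01]] [-0.2983004   0.37159933 -0.15771528]
{'img': array([[[ 31,  29,  31],
        [ 24,  23,  29],
        [ 29,  27,  26],
        ...,
        [ 31,  32,  33],
        [ 37,  35,  35],
        [ 31,  32,  34]],

       [[ 36,  29,  30],
        [ 29,  26,  28],
        [ 37,  34,  37],
        ...,
        [ 38,  33,  37],
        [ 30,  29,  29],
        [ 29,  31,  30]],

       [[ 22,  27,  26],
        [ 28,  29,  29],
        [ 25,  20,  26],
        ...,
        [ 27,  26,  30],
        [ 35,  32,  33],
        [ 35,  31,  30]],

       ...,

       [
[... 170 characters left out ...]
  96,  88],
        [105, 100,  92],
        [106, 100,  93],
        ...,
        [ 94,  77,  20],
        [ 95,  81,  26],
        [ 96,  78,  27]],

       [[ 99,  92,  87],
        [ 99,  95,  87],
        [101,  95,  87],
        ...,
        [ 96,  79,  22],
        [ 95,  78,  26],
        [ 98,  79,  29]]], shape=(400, 640, 3), dtype=uint8), 'fx': 309.70691628693146, 'fy': 309.70691628693146, 'cx': 323.6638387685512, 'cy': 203.42277089282973, 'eye': array([0.53246348, 0.06044202, 0.37438516]), 'rotation': array([[ 4.68533002e-02,  9.64150149e-01,  2.61188169e-01],
       [ 9.98901781e-01, -4.52298306e-02, -1.22268064e-02],
       [ 2.50194480e-05,  2.61474193e-01, -9.65210467e-01]])}
```

View pics/w0.png

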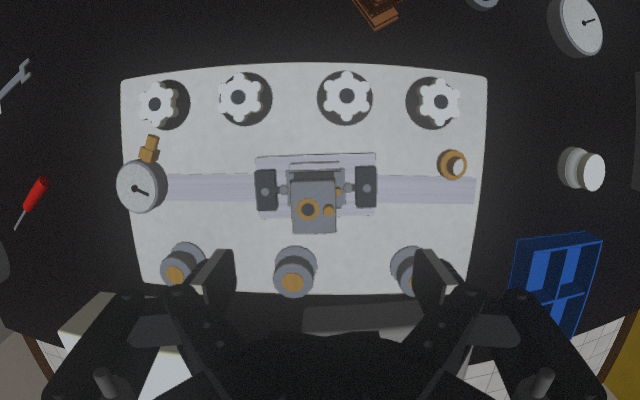

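The wrist view shows the block at about (315,200) between dark housings (265,190) and (365,187), studded end to the right. I'll enlarge it.

```bash
python3 - <<'E'
import cv2
a=cv2.imread("pics/w0.png")[145:245,245:385]
cv2.imwrite("pics/w0c.png",cv2.resize(a,None,fx=5,fy=5,interpolation=3))
E
```

```text
(no output)
```

View pics/w0c.png

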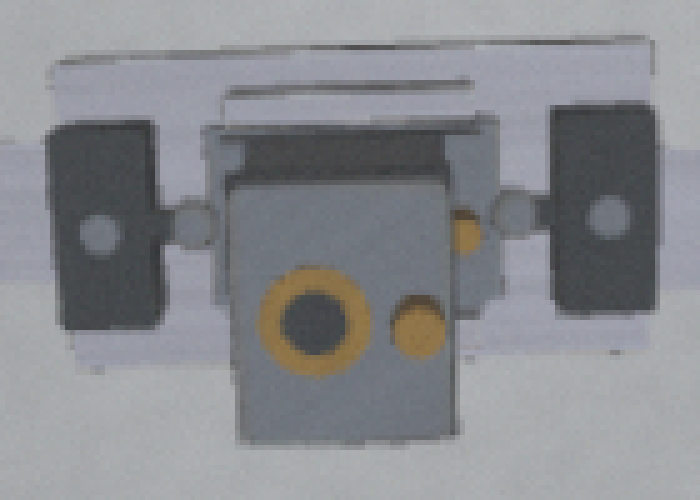

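```bash
cat >> h.py <<'E'
def fray(c,u,v,z):
    a=np.array([u-c["cx"],v-c["cy"]]);r=np.linalg.norm(a);t=r/c["fx"]
    d=np.array(c["rotation"])@np.append(a/r*np.sin(t),np.cos(t)); e=np.array(c["eye"]); return (e+d*(z-e[2])/d[2])[:2]
E
python3 - <<'E'
from h import *
from cell import vision, telemetry
c=vision.camera("wrist")
for z,ps in[(.15,[(228,188),(449,178),(457,436),(240,441)]),(.084,[(100,235),(609,216)]),(.079,[(194,225),(517,213)]),(.07,[(52,63),(650,40),(650,352),(80,368)])]:
    q=np.array([fray(c,245+(u+.5)/5-.5,145+(v+.5)/5-.5,z) for u,v in ps]);d=np.diff(q,axis=0)
    print(z,q.round(4).tolist(),q.mean(0).round(4),np.degrees(np.arctan2(d[:,1],d[:,0])).round(1),np.linalg.norm(d,axis=1).round(4))
s=telemetry.state(); print(s["eef_pos"])
E
```

```text
0.15 [[0.5753, 0.0345], [0.5753, 0.0674], [0.6159, 0.0672], [0.6153, 0.0334]] [0.5954 0.0506] [ 89.9  -0.3 -91.1] [0.0328 0.0406 0.0337]
0.084 [[0.5961, 0.0008], [0.5969, 0.0999]] [0.5965 0.0503] [89.5] [0.099]
0.079 [[0.5961, 0.0188], [0.5966, 0.0823]] [0.5964 0.0506] [89.5] [0.0635]
0.07 [[0.5633, -0.009], [0.5644, 0.1106], [0.6293, 0.1101], [0.6275, -0.0091]] [0.5961 0.0506] [ 89.4  -0.5 -90.9] [0.1196 0.0649 0.1192]
[0.59778253 0.05980533 0.3035733 ]
```

```bash
python3 -m crank '[[[0.07,-0.32,0],[0,0,-0.54]],[[0,0,0.6],[0,0,0]],[[0,0,0.6],[0,0,0]],[[0,0,0.6],[0,0,0]],[[0,0,0.6],[0,0,0]],[[0,0,0.6],[0,0,0]],[[0,0,0.4],[0,0,0]],[[0,0,0.4],[0,0,0]],[[0,0,0.3],[0,0,0]],[[0,0,0],[0,0,0]],[[0,0,0],[0,0,0]]]' 1
python3 - <<'E'
from cell import telemetry, vision
import cv2
c=vision.camera("wrist"); cv2.imwrite("pics/w1.png",c["img"][:,:,::-1])
E
```

```text
time: 3.05
eef_pos: [0.5956, 0.0502, 0.1809]
ee_rot: [[-1.0, 0.005, -0.0], [0.005, 1.0, 0.0], [0.0, 0.0, -1.0]]
force: [-0.5, 0.6, 0.1]
opening: 0.0854
grasp_force: 0.0
```

View pics/w1.png

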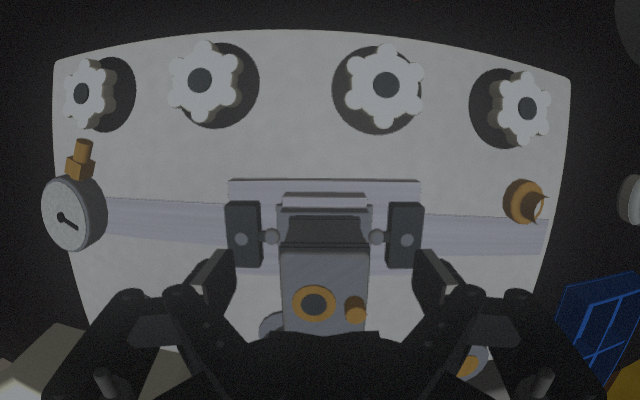

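The head (280–370, 250–335) lies centred between the open pads (205 and 435). Closing.

```bash
python3 -m crank '[[[0,0,0],[0,0,0]],[[0,0,0],[0,0,0]],[[0,0,0],[0,0,0]],[[0,0,0],[0,0,0]],[[0,0,0],[0,0,0]],[[0,0,0],[0,0,0]],[[0,0,0],[0,0,0]],[[0,0,0],[0,0,0]],[[0,0,0],[0,0,0]],[[0,0,0],[0,0,0]]]' 0
python3 -c "
from cell import telemetry as t
s=t.state();print(s['force'],s['wrist_torque'],s['opening'],s['grasp_force'])"
```

```text
time: 3.93
eef_pos: [0.596, 0.0501, 0.1815]
ee_rot: [[-1.0, 0.006, 0.001], [0.006, 1.0, 0.0], [-0.001, 0.0, -1.0]]
force: [-0.8, 1.6, 4.1]
opening: 0.033
grasp_force: 61.1
[-0.829508    1.57145732  4.0600715 ] [ 0.10175544  0.08064391 -0.00801306] 0.032953267504234524 61.063899993896484
```

```bash
cat > est.py <<'E'
import numpy as np
from cell import telemetry
s=telemetry.state(); p=np.array(s["eef_pos"]);Rt=np.array(s["ee_rot"])
# assumed rigid grip: block origin .111 ahead of TCP, block x = -tool x, y = tool y, z = -tool z
for n,y in(("stud",.026),("plain",-.026)):
    q=p+Rt@[0,y,.1115]; print(n,(q-[.596,.0503,.070]).round(4))
print("tilt",np.degrees(np.arcsin(Rt[2,1])).round(2),"F",s["force"].round(1),"T",s["wrist_torque"].round(2),s["opening"],s["grasp_force"],s["time"])
E
python3 -m crank '[[[0,-0.13,-0.03],[-0.5,0,0]],[[0,-0.13,-0.03],[-0.5,0,0]],[[0,-0.13,-0.03],[-0.5,0,0]],[[0,-0.13,-0.03],[-0.5,0,0]],[[0,0,0],[0,0,0]],[[0,0,0],[0,0,0]]]' 0
python3 est.py
```

```text
time: 4.43
eef_pos: [0.5958, 0.0337, 0.184]
ee_rot: [[-1.0, 0.007, 0.002], [0.007, 0.99, 0.139], [-0.001, 0.139, -0.99]]
force: [0.8, 1.7, 3.9]
opening: 0.0332
grasp_force: 61.5
stud [0.0002 0.0246 0.0072]
plain [-0.0002 -0.0269  0.    ]
tilt 7.97 F [0.8 1.7 3.9] T [0.08 0.15 0.04] 0.03316993144527735 61.45077466964722 4.4333
```

```bash
python3 -m crank '[[[0,-0.13,-0.03],[-0.5,0,0]],[[0,-0.13,-0.03],[-0.5,0,0]],[[0,-0.03,-0.01],[-0.13,0,0]],[[0,0,0],[0,0,0]],[[0,0,0],[0,0,0]],[[0,0,0],[0,0,0]]]' 0
python3 est.py
python3 - <<'E'
from cell import vision
import cv2
c=vision.camera("wrist"); a=c["img"][:,:,::-1][165:355,200:460]; cv2.imwrite("pics/w2.png",cv2.resize(a,None,fx=3,fy=3,interpolation=3))
E
```

```text
time: 4.93
eef_pos: [0.5958, 0.0256, 0.1845]
ee_rot: [[-1.0, 0.005, 0.002], [0.005, 0.976, 0.216], [-0.001, 0.216, -0.976]]
force: [1.2, 1.5, 2.7]
opening: 0.0335
grasp_force: 62.3
stud [0.0001 0.0248 0.0112]
plain [-0.0001 -0.026   0.    ]
tilt 12.46 F [1.2 1.5 2.7] T [ 0.11 -0.25 -0.08] 0.03351512221771441 62.26554751396179 4.9333
```

View pics/w2.png

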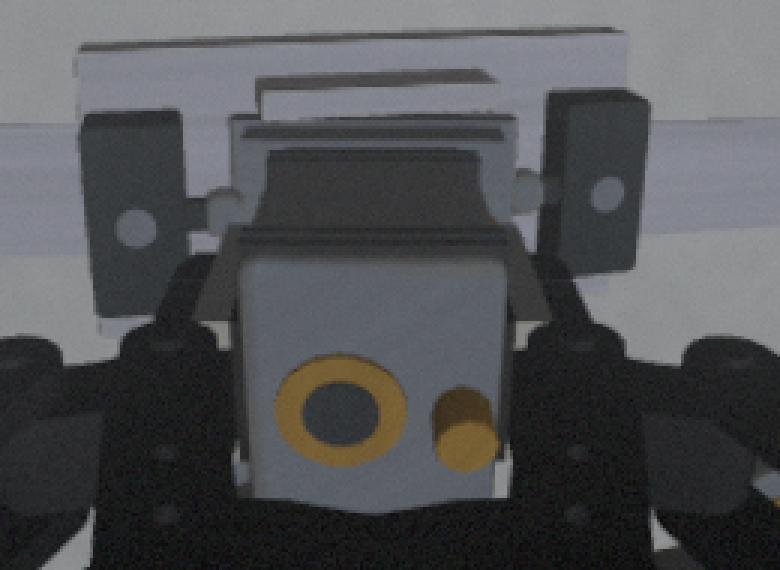

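The picture shows the head aligned with the gripper, the stud end covering the right ball (525,190), the plain end still under the left ball (225,210). Now rock back about the stud end.

```bash
python3 -m crank '[[[0,0,-0.05],[0,0,0]],[[0,0.13,-0.03],[0.5,0,0]],[[0,0.13,-0.03],[0.5,0,0]],[[0,0.13,-0.03],[0.5,0,0]],[[0,0.13,-0.03],[0.5,0,0]],[[0,0.13,-0.03],[0.5,0,0]],[[0,0.13,-0.03],[0.5,0,0]],[[0,0.13,-0.03],[0.5,0,0]]]' 0
python3 est.py
```

```text
time: 5.65
eef_pos: [0.5944, 0.0523, 0.1843]
ee_rot: [[-1.0, 0.006, -0.01], [0.006, 1.0, -0.025], [0.01, -0.025, -1.0]]
force: [12.0, 3.2, -31.9]
opening: 0.0338
grasp_force: 63.3
stud [-0.0026  0.0252  0.0022]
plain [-0.0029 -0.0268  0.0035]
tilt -1.43 F [ 12.    3.2 -31.9] T [ 1.4  -1.71 -0.07] 0.03379900024408354 63.252482414245605 5.65
```

```bash
python3 -m crank '[[[0,0,0],[0,0,0]]]' 0
python3 est.py
python3 - <<'E'
from cell import vision
import cv2
c=vision.camera("wrist"); a=c["img"][:,:,::-1][165:355,200:460]; cv2.imwrite("pics/w3.png",cv2.resize(a,None,fx=3,fy=3,interpolation=3))
E
```

```text
time: 5.73
eef_pos: [0.5938, 0.0531, 0.1842]
ee_rot: [[-1.0, 0.003, -0.012], [0.004, 1.0, -0.026], [0.012, -0.026, -1.0]]
force: [9.8, 3.6, -28.0]
opening: 0.0333
grasp_force: 64.0
stud [-0.0034  0.0259  0.0021]
plain [-0.0035 -0.0261  0.0034]
tilt -1.48 F [  9.8   3.6 -28. ] T [ 0.72 -2.09 -0.18] 0.033314308097025666 64.00318264961243 5.7333
```

View pics/w3.png

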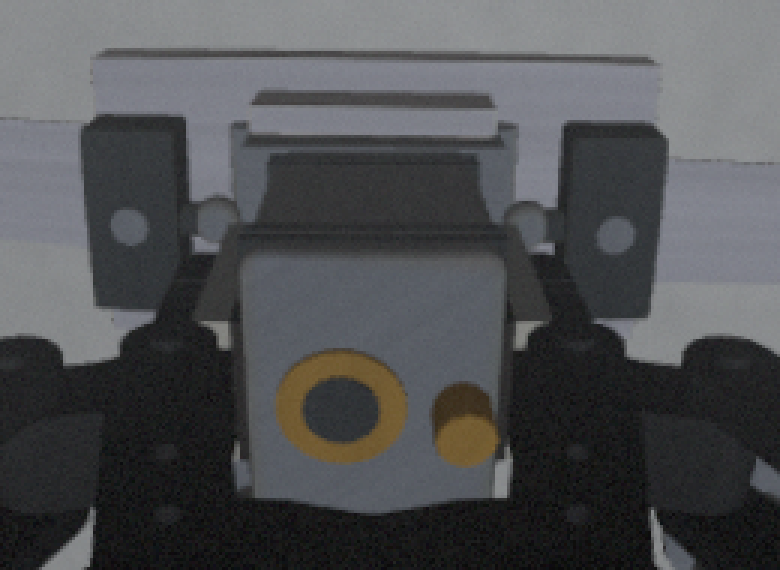

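Both balls again stand over the foot: the arm is soft in z (about 3 N/mm), so the stud end was pressed back. I'll rock the stud end up again, then rock over with more lift.

```bash
python3 -m crank '[[[0,-0.13,0.03],[-0.5,0,0]],[[0,-0.13,0.03],[-0.5,0,0]],[[0,-0.13,0.03],[-0.5,0,0]],[[0,-0.13,0.03],[-0.5,0,0]],[[0,-0.13,0.03],[-0.5,0,0]],[[0,-0.13,0.03],[-0.5,0,0]],[[0,-0.13,0.03],[-0.5,0,0]],[[0,0,0.05],[0,0,0]],[[0,0,0],[0,0,0]],[[0,0,0],[0,0,0]],[[0,0,0],[0,0,0]]]' 0
python3 est.py
```

```text
time: 6.7
eef_pos: [0.5939, 0.0254, 0.1849]
ee_rot: [[-1.0, 0.006, -0.004], [0.005, 0.976, 0.217], [0.005, 0.217, -0.976]]
force: [-5.0, 1.9, 5.4]
opening: 0.0336
grasp_force: 68.1
stud [-0.0025  0.0247  0.0117]
plain [-0.0028 -0.0261  0.0004]
tilt 12.55 F [-5.   1.9  5.4] T [0.35 1.17 0.12] 0.03360013572899815 68.14249634742737 6.7
```

```bash
python3 -m crank '[[[0,0.02,-0.1],[0,0,0]],[[0,0.02,-0.1],[0,0,0]],[[0,0,0],[0,0,0]],[[0,0,0],[0,0,0]]]' 0
python3 est.py
```

```text
time: 7.03
eef_pos: [0.5949, 0.0267, 0.1887]
ee_rot: [[-1.0, 0.005, -0.002], [0.005, 0.975, 0.221], [0.003, 0.221, -0.975]]
force: [1.8, 5.7, -7.1]
opening: 0.0333
grasp_force: 66.7
stud [-0.0012  0.0264  0.0157]
plain [-0.0015 -0.0243  0.0042]
tilt 12.75 F [ 1.8  5.7 -7.1] T [ 1.08 -0.24  0.04] 0.033335441790432616 66.70634865760803 7.0333
```

```bash
python3 -m crank '[[[0,0.13,-0.03],[0.5,0,0]],[[0,0.13,-0.03],[0.5,0,0]],[[0,0,0],[0,0,0]]]' 0
python3 est.py
```

```text
time: 7.28
eef_pos: [0.5945, 0.0351, 0.1919]
ee_rot: [[-1.0, 0.004, -0.005], [0.003, 0.989, 0.151], [0.005, 0.151, -0.989]]
force: [-0.8, 6.4, -5.3]
opening: 0.0333
grasp_force: 66.9
stud [-0.002   0.0273  0.0156]
plain [-0.0021 -0.0241  0.0077]
tilt 8.68 F [-0.8  6.4 -5.3] T [1.13 0.2  0.  ] 0.0333110570099326 66.86796426773071 7.2833
```

```bash
python3 -m crank '[[[0,0.13,-0.03],[0.5,0,0]],[[0,0.13,-0.03],[0.5,0,0]],[[0,0.13,-0.03],[0.5,0,0]],[[0,0.13,-0.03],[0.5,0,0]],[[0,0,0],[0,0,0]]]' 0
python3 est.py
```

```text
time: 7.7
eef_pos: [0.5954, 0.0483, 0.198]
ee_rot: [[-1.0, 0.004, -0.002], [0.004, 1.0, 0.008], [0.002, 0.008, -1.0]]
force: [0.8, -0.2, -6.1]
opening: 0.0335
grasp_force: 67.0
stud [-0.0008  0.0249  0.0167]
plain [-0.001  -0.0271  0.0163]
tilt 0.44 F [ 0.8 -0.2 -6.1] T [ 0.01 -0.04 -0.02] 0.03352437902610041 66.98466897010803 7.7
```

```bash
python3 -m crank '[[[0,0.13,0],[0.5,0,0]],[[0,0.13,0],[0.5,0,0]],[[0,0.13,0],[0.5,0,0]],[[0,0,0],[0,0,0]],[[0,0,0],[0,0,0]],[[0,0,0],[0,0,0]]]' 0
python3 est.py
python3 - <<'E'
from cell import vision
import cv2
c=vision.camera("wrist"); a=c["img"][:,:,::-1][165:355,200:460]; cv2.imwrite("pics/w4.png",cv2.resize(a,None,fx=3,fy=3,interpolation=3))
E
```

```text
time: 8.2
eef_pos: [0.5956, 0.0583, 0.1986]
ee_rot: [[-1.0, 0.006, -0.002], [0.006, 0.995, -0.095], [0.001, -0.095, -0.995]]
force: [1.1, -0.8, -5.4]
opening: 0.0333
grasp_force: 66.9
stud [-0.0004  0.0233  0.0151]
plain [-0.0007 -0.0285  0.0201]
tilt -5.45 F [ 1.1 -0.8 -5.4] T [0.13 0.03 0.  ] 0.03334733028082779 66.89945697784424 8.2
```

View pics/w4.png

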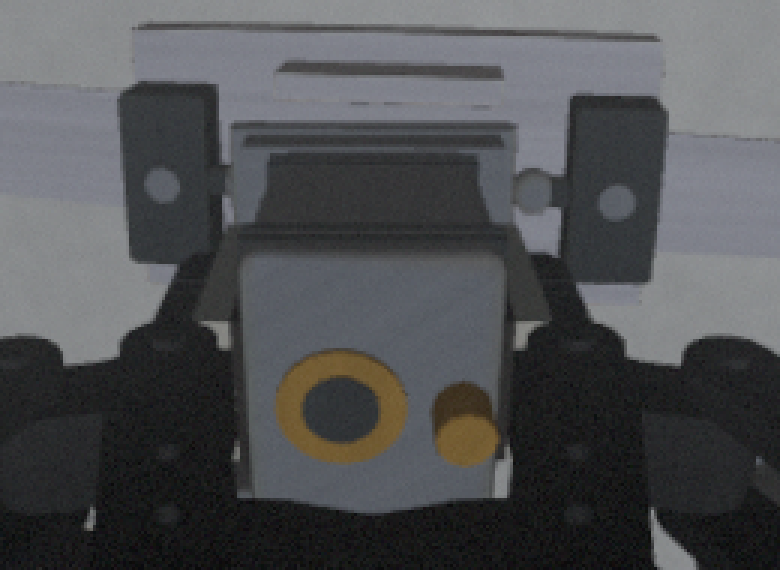

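The picture shows the plain end covering its ball (left), the foot clear at the right beside the ball (533,190), tilted the other way: step 2 held. Now lift and level.

```bash
python3 -m crank '[[[0,-0.018,-0.18],[0,0,0]],[[0,-0.018,-0.18],[0,0,0]],[[0,-0.018,-0.18],[0,0,0]],[[0,-0.018,-0.18],[0,0,0]],[[0,-0.09,0],[-0.45,0,0]],[[0,-0.09,0],[-0.45,0,0]],[[0,-0.09,0],[-0.45,0,0]],[[0,0,0],[0,0,0]],[[0,0,0],[0,0,0]],[[0,0,0],[0,0,0]],[[0,0,0],[0,0,0]],[[0,0,0],[0,0,0]]]' 0
python3 est.py
python3 - <<'E'
from cell import vision
import cv2
c=vision.camera("side"); a=c["img"][:,:,::-1][130:230,290:410]; cv2.imwrite("pics/s5.png",cv2.resize(a,None,fx=5,fy=5,interpolation=3))
E
```

```text
time: 9.25
eef_pos: [0.5957, 0.0512, 0.2218]
ee_rot: [[-1.0, 0.005, -0.0], [0.005, 1.0, -0.002], [0.0, -0.002, -1.0]]
force: [-0.1, -0.6, -6.4]
opening: 0.0334
grasp_force: 67.1
stud [-0.0002  0.0267  0.0402]
plain [-0.0004 -0.0253  0.0403]
tilt -0.09 F [-0.1 -0.6 -6.4] T [-0.01  0.04  0.05] 0.03337147178519432 67.13747262954712 9.25
```

View pics/s5.png

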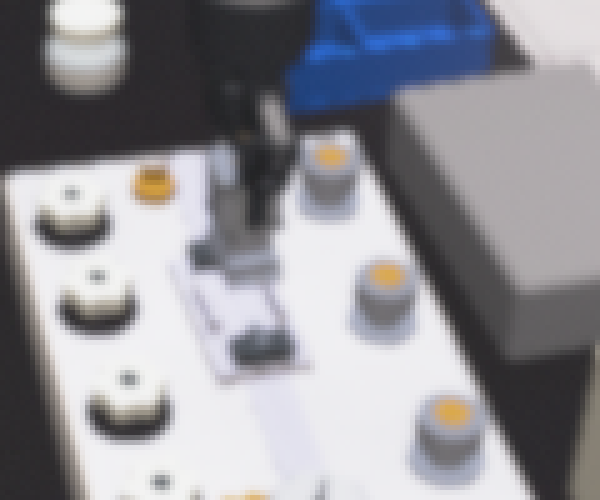

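The block hangs upright in the gripper over its socket at (250,255), with the empty socket and housing (262,345) below and nothing else moved. Handing in.

```bash
python3 -c "
from cell import bot
print(bot.job_done())"
```

```text
the job is handed in; nothing more can be done
None
```

The block is out and handed in at 9.25 s, held upright about 40 mm above its socket floor by my estimate, but on the first rock-over the studded end dropped back under its ball, so I eased it up again and repeated the rock with more lift, which worked. The hand-in returned no verdict.

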